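# Pull the red tote forward with the hook

### The arm

A 7-joint arm with a two-finger parallel gripper is mounted at the origin on the work surface. World frame = base frame: x ahead of the robot, y to its left, z up, the work surface at z = 0. Lengths are in m, angles in rad, forces in N, time in s.
With the tool pointing down it reaches from about 0.425 to 0.95 m from the base axis. Payload 4.7 kg.
Tool frame: the origin (TCP) lies at the very end of the fingers, on their centre line; the grasp point (between the pads) lies 19 mm behind it; z points along the fingers, y is the line along which they close (so a half turn about z gives the same grasp; the last joint's range is limited). The gripper opens to 85 mm and grips with 20 to 120 N. Pads are 22 mm wide; open, the fingers measure 114 mm over their backs; the gripper's body (76 mm by 85 mm) begins 54 mm behind the grasp point. The pads swing forward as they close: fully open they stand 13 mm farther back than shut.
Start: joints at [1.199, 0.469, -0.049, 1.532, 0.024, 1.141, -0.082], TCP at [0.227, -0.636, 0.201] pointing down, gripper open.
Joint ranges: [-2.59, 2.59], [-0.33, 1.99], [-1.39, 1.29], [0.1, 2.45], [-1.04, 4.18], [0.21, 1.99], [-2.66, 2.66]. Speed limits (rad/s): [2.57, 2.57, 3.14, 3.14, 3.14, 3.14, 3.14].

### API

Orientations are given as a unit quaternion [w, x, y, z].
In Python, from rig import env gives the robot as it stands.
- The arm moves only by the tool drive_tool, never from a script. Its argument "increments" is a list of rows, each a list of 2 entries, a list of its own where there are three numbers: the shift along the tool's x, y, z in cm, then the turn about the tool's z in degrees. A call has 1 to 20 rows; each row is the pose to reach, as a shift and turn from the pose commanded when the call began, along the tool's axes at that moment; what a row does not reach only later rows make up. A row lasts 1/8 s, in which the tool goes at most 62.5 mm and 10.7 degrees, less where a joint would pass 70% of its speed; a pose out of reach is approached as far as the arm can. A call with a gripper value outside its range is refused whole. "jaw" is the gripper command: -1 is shut, 1 is fully open, values between are in proportion, set as the call begins (left out, the last holds). The fingers move at their own pace and stop on an object; "newtons" is the grip in N (left out, the last holds). Time passes only in rows, so rows that repeat a pose let the fingers close. It gives the time, the measured TCP pose, the force, the opening and the grip force at its end, in the units of the state.
- env.read_state(): the state, without advancing time (a new reading comes with each control period).
- env.snapshot(name): name is "scene" or "top" or "wrist"; returns a dict with "image" (400x640x3 uint8, red, green, blue), "depth" (400x640 float32, m along the optical axis (not along the pixel's ray), 0 where there is no reading), "vertical_fov" (degrees; the focal length in pixels is half the picture's height over the tangent of half this angle, whatever the lens; pixels are square), "cx", "cy" (the principal point, pixels), "k1" (the pictures are not rectified: a ray, as slopes to the right and down, at radius r is drawn at 1 + k1 r^2 times it, then the intrinsics apply), "camera_from_world" (4x4, takes a point from world to camera coordinates); the wrist camera has in their place "mount" (4x4, takes a point from camera to tool coordinates, whose origin is the TCP and whose axes are the flange's). Camera axes: x right, y up, looking along -z (the intrinsics and any distortion apply to the point x, -y, -z); pixel columns grow to the right and rows downward; lengths in m; the calibration is good to about 2 mm. A picture is of the moment at which its call begins: read the wrist's pose just before it.
- env.job_done(): hands the job in; it is judged then, once.
Trained networks look in the newest picture that a camera, given by its name, has taken for a name from the list of things; names that differ only in an ending like _2 or _b are one class to them, and where a whole thing is asked for, a point or a joint stands for the part that bears it (a point fixed in the world has none). Each returns a list of dicts, best first, with "confidence" (0 to 1); they miss things now and then, are a little off and sometimes report something else, mostly with a low value. They report only what shows in the picture. A call takes as long as a camera call. They do not tell look-alikes from the thing itself.
- env.find_in(thing, camera): "location" ([x, y, z] in m, in world coordinates, good to about 4 mm: the middle of the surface that is visible of it).
- env.spot_point(thing, camera): "location" ([x, y, z] in m, in world coordinates, good to about 4 mm: a listed point, or the origin of a listed thing).
The state is a dict: "t": time; "joints": joint angles; "joint_vel": joint speeds; "joint_efforts": joint torques, N m; "tool_pos": TCP position; "ee_rot": TCP orientation; "contact_force": force on the tool from outside, world axes, zero at the start; "torque": the same for the moment, N m; "finger_gap": finger opening in m; "finger_force": force on a finger pad.
Only numpy, scipy, OpenCV 4.12 (cv2) and the standard library are available. Lean on these libraries where they do the work, as an engineer would, in place of code of your own. Each camera call takes 0.05 s, during which the arm holds its last target. There are 200 camera calls.

### The job

Pick up the wooden-handled pull hook, drop its tip over the front wall of the red tote that stands deep in the shelf, and drag the tote straight forward along its lane, without lifting it off the shelf or touching it with hand or arm, until its front is level with the shelf's front edge (a finger's width either way is fine). Unhook it and set the hook back down on the bare table, and leave the blue tote where it is.

Things in the scene. Friction and masses are not known exactly. Their poses are not given: they have to be found in the camera images.
- hook: Loose pull hook. Upright wooden handle 90 x 30 wide x 60 mm high, x -145 to -55; from its brass-banded front an 8 mm steel rod runs forward (+x), centre line at z 50, and ends in a straight down-turned tip at x 0, lower end at z 10. Origin: on the tip's line, level with the handle's flat underside (z 0 as it stands on the table). z up. Balances at about x -95. 0.2 kg. Grip across the 30 mm.
- red_tote: Red open tote, loose in one of the shelf's lanes, 140 deep (x) x 100 wide x 60 mm high, walls 5 mm, a 6 mm lip outside the front wall's top. Two black-flanged copper-wire spools fixed inside from x 93 on, 59 high; the front part is empty. Origin: foot of the front wall's outer face, mid-width; +x to the shelf's back, z up. 0.3 to 0.6 kg; slides freely, yaws a few degrees in its lane.
- blue_tote: Blue open tote with two white-capped jars; size, shape and origin as the red one; loose in another lane, to be left alone. (The third lane holds a closed brown carton, 100 mm wide, 75 high.)
- shelf: Fixed low plywood shelf, no roof, open to the robot's side; 280 deep (x) x 410 mm wide, deck 30 mm above the table. Three lanes along x, centred at y -132, 0, 132, parted by 8 mm dividers 30 mm above the deck. Origin: middle of the deck's front edge, at table level; +x to the shelf's back, z up.
Things that resemble listed ones, but are neither listed nor needed, are in the scene too. Leave any pink look-alike of the red_tote alone.

How it is judged:
By the outcome, as a careful person would: the job done as asked, in the order asked, and still so for the second after the job is handed in, with the robot touching nothing.
It also fails if it takes over 51 s, if anything falls off the work surface, if the arm or the gripper's body presses on something with over 40 N, if the wrist force passes 120 N, or if a joint passes its speed limit or range.

## Working session

There is one attempt and no reset: what is moved stays moved. The work goes in short steps, Python scripts to look and compute and a tool call to move; the robot and the scene stay as the last step left them, time stands still between calls to the robot, and variables do not carry over. Pictures are saved under pics/ and viewed, at most 10 in all, crops included, and the job is handed in when it is done.

Besides the shell and the picture viewer there is one more tool, called after "Call:" by a JSON object that holds its "method" and its "body". drive_tool: Moves the arm, as the interface text tells. Its arguments: {"type":"object","properties":{"increments":{"type":"array","items":{"type":"array"}},"jaw":{"type":"number"},"newtons":{"type":"number"}},"required":["increments"]}

```bash
mkdir -p pics
cat > h.py <<'E'
import numpy as np, cv2
from rig import env
from scipy.spatial.transform import Rotation as R
def snap(n):
    s=env.read_state(); d=env.snapshot(n)
    if n=='wrist':
        T=np.eye(4); q=s['ee_rot']; T[:3,:3]=R.from_quat([q[1],q[2],q[3],q[0]]).as_matrix(); T[:3,3]=s['tool_pos']
        d['w']=T@np.array(d['mount'])
    else: d['w']=np.linalg.inv(np.array(d['camera_from_world']))
    return d
def save(d,name): cv2.imwrite('pics/'+name,d['image'][...,::-1])
def cloud(d):
    h,w=d['depth'].shape; f=h/2/np.tan(np.radians(d['vertical_fov'])/2)
    v,u=np.mgrid[:h,:w]; K=np.array([[f,0,d['cx']],[0,f,d['cy']],[0,0,1.]])
    p=cv2.undistortPoints(np.stack([u,v],-1).reshape(-1,1,2).astype(float),K,np.array([d['k1'],0,0,0,0.])).reshape(h,w,2)
    z=d['depth']; P=np.stack([p[...,0]*z,-p[...,1]*z,-z,np.ones_like(z)],-1)
    return (P@d['w'].T)[...,:3]
E
python3 - <<'E'
from h import *
print(env.read_state())
for c in ('scene','top'):
    d=snap(c); save(d,c+'.png'); np.save(c+'_c.npy',cloud(d)); np.save(c+'_i.npy',d['image'])
    for t in ('hook','red_tote','blue_tote','shelf'):
        print(c,t,[(np.round(x['location'],3).tolist(),round(x['confidence'],2)) for x in env.find_in(t,c)],'PT',[(np.round(x['location'],3).tolist(),round(x['confidence'],2)) for x in env.spot_point(t,c)])
E
```

```text
{'t': 0.0, 'joints': array([ 1.19909575,  0.4694707 , -0.04860613,  1.5337161 ,  0.02406163,
        1.14102002, -0.08231888]), 'joint_vel': array([ 0.00016966, -0.00108518,  0.00108166, -0.00122668, -0.00029497,
        0.00151167, -0.00188223]), 'joint_efforts': array([-6.96255993e-04, -5.10320878e+01, -4.64319927e-02, -2.37720519e+01,
        1.08200530e-02,  7.50776235e-03, -4.17342640e-07]), 'tool_pos': array([ 0.22668564, -0.63509107,  0.20003241]), 'ee_rot': array([-9.97033102e-04,  9.85345774e-01,  1.70565749e-01, -1.91124266e-04]), 'contact_force': array([0.52997794, 0.0922998 , 0.14057172]), 'torque': array([ 0.00198093, -0.03869263, -0.00891866]), 'finger_force': 0.0, 'finger_gap': 0.08534310752785867}
scene hook [([0.433, -0.276, 0.055], 0.58)] PT [([0.505, -0.33, 0.004], 0.73)]
scene red_tote [([0.388, -0.095, 0.033], 0.84), ([0.736, 0.039, 0.06], 0.66), ([0.431, -0.271, 0.054], 0.33)] PT [([0.457, -0.065, 0.003], 0.94), ([0.678, 0.04, 0.034], 0.75)]
scene blue_tote [([0.736, 0.17, 0.056], 0.67)] PT [([0.672, 0.166, 0.033], 0.84)]
scene shelf [([0.64, 0.082, 0.033], 0.68)] PT [([0.556, 0.036, 0.001], 0.88)]
top hook [([0.427, -0.281, 0.06], 0.75), ([0.761, 0.044, 0.046], 0.49)] PT [([0.507, -0.326, -0.003], 0.91)]
top red_tote [([0.391, -0.097, 0.006], 0.9), ([0.424, -0.277, 0.058], 0.28)] PT [([0.682, 0.04, 0.027], 0.65), ([0.449, -0.061, 0.001], 0.61)]
top blue_tote [([0.75, 0.179, 0.056], 0.57)] PT [([0.674, 0.174, 0.027], 0.61)]
top shelf [([0.639, 0.027, 0.034], 0.92)] PT [([0.557, 0.035, 0.003], 0.73)]
```

View pics/scene.png

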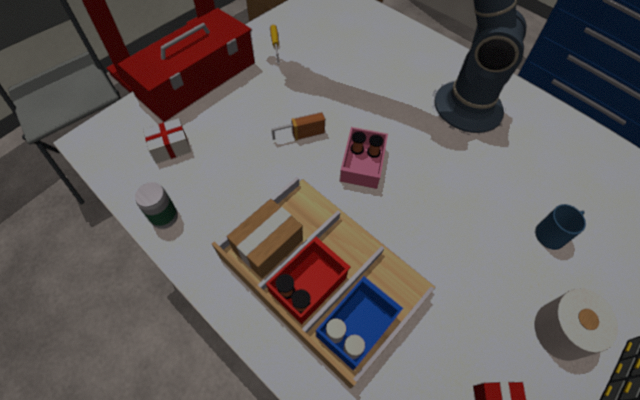

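View pics/top.png

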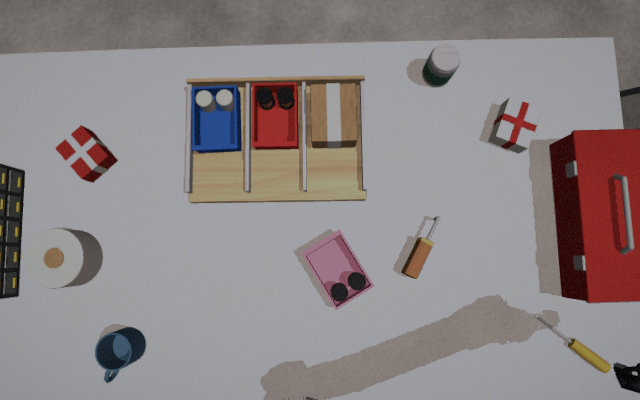

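The robot's side is at the bottom of the top view. It shows the red tote at about (275,115) in the middle lane, the blue tote at (216,118), the hook at (420,248) with its tip at (437,217), and the pink decoy at (338,268). Next I'll measure the geometry from both clouds.

```bash
cat > m.py <<'E'
from h import *
def rect(P):
    r=cv2.minAreaRect((P[:,:2]*1000).astype(np.float32)); return np.round(cv2.boxPoints(r)).tolist(), round(float(np.median(P[:,2]))*1000,1),len(P)
for c in ('top','scene'):
    P=np.load(c+'_c.npy'); I=np.load(c+'_i.npy'); H=cv2.cvtColor(I,cv2.COLOR_RGB2HSV).astype(int)
    def reg(x0,x1,y0,y1,z0,z1): return (P[...,0]>x0)&(P[...,0]<x1)&(P[...,1]>y0)&(P[...,1]<y1)&(P[...,2]>z0)&(P[...,2]<z1)
    hk=reg(.3,.6,-.42,-.2,.025,.09)
    print(c,'hook all',rect(P[hk]))
    hd=hk&(H[...,1]>130)&(P[...,2]>.05)
    print(' handle top',rect(P[hd]))
    rd=hk&(H[...,1]<90); print(' rod',rect(P[rd]), P[rd].mean(0).round(3))
    red=((H[...,0]<6)|(H[...,0]>174))&(H[...,1]>190)
    m=red&reg(.6,.9,-.1,.15,.08,.1); print(' red rim',rect(P[m]))
    pk=(H[...,0]>160)&(H[...,1]<190)&(H[...,1]>60)&reg(.25,.55,-.25,.1,.04,.1); print(' pink rim',rect(P[pk]))
    bl=(abs(H[...,0]-112)<12)&(H[...,1]>150)&reg(.6,.9,.08,.3,.08,.1); print(' blue rim',rect(P[bl]))
    dk=reg(.5,.9,-.25,.3,.024,.037); print(' deck',rect(P[dk]))
    dv=reg(.5,.9,-.03,.11,.05,.07)&~red; print(' dividers',rect(P[dv&(P[...,1]>.035)]),rect(P[dv&(P[...,1]<.035)]))
E
python3 m.py
```

```text
top hook all ([[373.0, -269.0], [503.0, -341.0], [518.0, -313.0], [388.0, -242.0]], 59.0, 750)
 handle top ([[374.0, -267.0], [447.0, -307.0], [461.0, -282.0], [388.0, -242.0]], 60.1, 473)
 rod ([[368.0, -287.0], [510.0, -329.0], [518.0, -301.0], [377.0, -258.0]], 53.5, 128) [ 0.471 -0.307  0.053]
 red rim ([[671.0, -12.0], [815.0, -15.0], [817.0, 82.0], [673.0, 85.0]], 87.3, 167)
 pink rim ([[312.0, -89.0], [361.0, -175.0], [487.0, -102.0], [438.0, -17.0]], 59.8, 610)
 blue rim ([[669.0, 220.0], [670.0, 119.0], [816.0, 121.0], [815.0, 222.0]], 89.3, 703)
 deck ([[555.0, -165.0], [830.0, -169.0], [835.0, 241.0], [561.0, 244.0]], 30.7, 11791)
 dividers ([[579.0, 106.0], [580.0, 35.0], [835.0, 37.0], [834.0, 109.0]], 59.6, 573) ([[575.0, -18.0], [588.0, -80.0], [844.0, -27.0], [831.0, 35.0]], 60.5, 352)
scene hook all ([[373.0, -271.0], [503.0, -344.0], [520.0, -314.0], [390.0, -241.0]], 55.4, 643)
 handle top ([[377.0, -268.0], [454.0, -310.0], [467.0, -285.0], [391.0, -243.0]], 60.2, 292)
 rod ([[374.0, -269.0], [498.0, -349.0], [515.0, -323.0], [391.0, -243.0]], 53.9, 137) [ 0.463 -0.303  0.052]
 red rim ([[673.0, -12.0], [819.0, -14.0], [820.0, 85.0], [674.0, 87.0]], 89.7, 815)
 pink rim ([[311.0, -90.0], [360.0, -176.0], [489.0, -102.0], [440.0, -15.0]], 59.4, 647)
 blue rim ([[669.0, 218.0], [671.0, 119.0], [817.0, 122.0], [816.0, 220.0]], 89.9, 797)
 deck ([[556.0, -168.0], [838.0, -171.0], [841.0, 241.0], [560.0, 243.0]], 31.0, 10933)
 dividers ([[578.0, 100.0], [837.0, 36.0], [855.0, 106.0], [595.0, 170.0]], 59.9, 612) ([[578.0, 33.0], [578.0, -30.0], [837.0, -30.0], [837.0, 33.0]], 59.8, 372)
```

Call:
{"method": "drive_tool", "body": {"increments": [[[1.7,-4.7,0],0],[[3.4,-9.4,0],5],[[5,-14,0],12],[[10,-16.5,2],20],[[15,-19,4],28],[[20,-21.5,6],36],[[25,-24,7],43],[[30.5,-26.9,8],48.4],[[30.5,-26.9,8],48.4],[[30.5,-26.9,8],48.4],[[30.5,-26.9,8],48.4],[[30.5,-26.9,8],48.4]], "jaw": 1}}

```text
t: 2.4
tool_pos: [0.4229, -0.2812, 0.1214]
ee_rot: [0.0, 0.968, -0.25, 0.0]
contact_force: [-0.7, 0.4, 0.1]
finger_gap: 0.0855
finger_force: 0.0
```

Run:
```python
from h import *
d=snap('wrist'); save(d,'w1.png'); P=cloud(d); s=env.read_state(); print(s['t'],s['tool_pos'],s['joints'])
x=R.from_quat(np.roll(s['ee_rot'],-1)).as_matrix()[:,0]; print('yaw',np.degrees(np.arctan2(x[1],x[0])))
H=cv2.cvtColor(d['image'],cv2.COLOR_RGB2HSV).astype(int)
for z0,sat in((.052,130),(.03,0)):
    m=(P[...,0]>.3)&(P[...,0]<.56)&(P[...,1]>-.42)&(P[...,1]<-.2)&(P[...,2]>z0)&(P[...,2]<.075)&(H[...,1]>=sat)
    print(m.sum(),np.round(cv2.boxPoints(cv2.minAreaRect((P[m][:,:2]*1000).astype(np.float32)))).tolist(),np.median(P[m][:,2]))
print(env.spot_point('hook','wrist'))
```

```text
2.45 [ 0.42308984 -0.2809903   0.12134142] [ 0.58811988  0.2930854  -0.1020282   2.00657752  0.03980205  0.84329764
 -1.6110994 ]
yaw -28.891663446174434
4290 [[375.0, -268.0], [453.0, -311.0], [467.0, -285.0], [390.0, -242.0]] 0.05936372814478223
5575 [[374.0, -267.0], [504.0, -340.0], [519.0, -313.0], [389.0, -241.0]] 0.05909285528896033
[{'location': [0.5067, -0.3253, -0.0018], 'confidence': 0.61}]
```

View pics/w1.png

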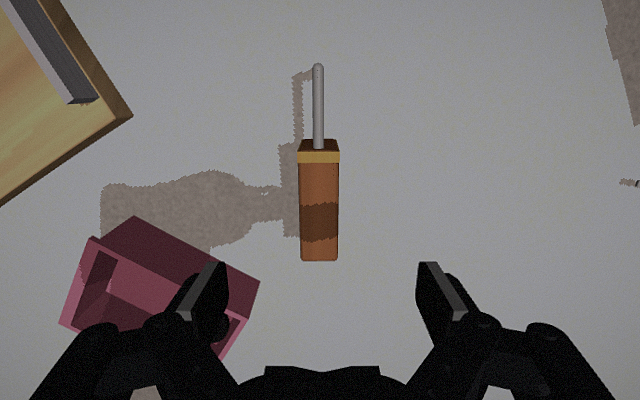

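The handle sits centred and upright in the wrist view (columns 299–338, tip at (318,67)), and both methods give the same pose. I'll go down and grip it.

Call:
{"method": "drive_tool", "body": {"increments": [[[0,0,4],0],[[0,0,7.5],0],[[0,0,9.5],0],[[0,0,10.5],0],[[0,0,10.5],0]]}}

```text
t: 3.12
tool_pos: [0.4236, -0.28, 0.0159]
ee_rot: [-0.0, 0.969, -0.249, -0.0]
contact_force: [-0.7, -0.5, 0.3]
finger_gap: 0.0853
finger_force: 0.0
```

Call:
{"method": "drive_tool", "body": {"increments": [[[0,0,0],0],[[0,0,0],0],[[0,0,0],0],[[0,0,0],0],[[0,0,0],0],[[0,0,0],0],[[0,0,0],0],[[0,0,0],0]], "jaw": -1, "newtons": 60}}

```text
t: 4.12
tool_pos: [0.4243, -0.28, 0.0169]
ee_rot: [0.0, 0.969, -0.248, 0.001]
contact_force: [-0.6, 0.4, 6.1]
finger_gap: 0.0283
finger_force: 59.5
```

Call:
{"method": "drive_tool", "body": {"increments": [[[0,0,-3],0],[[0,0,-7],0],[[0,0,-11],0],[[0,-1,-14.3],0],[[0.2,-4,-14.3],-3],[[0.4,-9,-14.3],-7],[[0.6,-14,-14.3],-11],[[0.7,-19,-14.3],-15],[[0.8,-24,-14.3],-19],[[0.9,-29,-14.3],-23],[[1.1,-33.5,-14.3],-26],[[1.1,-36,-14.3],-28],[[1.1,-36.8,-14.3],-28],[[1.1,-36.8,-14.3],-28],[[1.1,-36.8,-14.3],-28]]}}

```text
t: 6.0
tool_pos: [0.6099, 0.0351, 0.159]
ee_rot: [0.001, 1.0, -0.008, -0.0]
contact_force: [-0.4, -0.8, -2.1]
finger_gap: 0.0284
finger_force: 60.1
```

Run:
```python
from h import *
s=env.read_state(); print(s['t'],s['tool_pos'],s['finger_gap'],s['finger_force'])
x=R.from_quat(np.roll(s['ee_rot'],-1)).as_matrix()[:,0]; print('yaw',np.degrees(np.arctan2(x[1],x[0])))
d=snap('wrist'); save(d,'w2.png'); P=cloud(d); print('w',env.spot_point('hook','wrist')); print('rt',env.spot_point('red_tote','wrist'))
H=cv2.cvtColor(d['image'],cv2.COLOR_RGB2HSV).astype(int)
t=s['tool_pos']
m=(P[...,2]>.13)&(P[...,2]<.24)&(H[...,1]<110)&(P[...,0]>t[0]+.045)&(P[...,0]<t[0]+.13)&(abs(P[...,1]-t[1])<.04)
Q=P[m]; print(len(Q),Q.min(0),Q.max(0),np.median(Q,0))
for a in np.arange(.045,.12,.01):
    q=Q[(Q[:,0]>t[0]+a)&(Q[:,0]<t[0]+a+.01)]
    if len(q): print(round(a,3),q.mean(0).round(4),len(q))
red=((H[...,0]<6)|(H[...,0]>174))&(H[...,1]>190)&(P[...,2]>.082)&(P[...,2]<.1)
print(np.round(cv2.boxPoints(cv2.minAreaRect((P[red][:,:2]*1000).astype(np.float32)))).tolist())
d=snap('top'); 
print('t',env.spot_point('hook','top'))
d=snap('scene');save(d,'s2.png')
```

```text
6.0 [0.6098665  0.03510986 0.15899611] 0.028416709801868747 60.12009143829346
yaw -0.9301440844483708
w [{'location': [0.7034, 0.0347, 0.1412], 'confidence': 0.8}]
rt [{'location': [0.6792, 0.0374, 0.029], 'confidence': 0.74}, {'location': [0.6767, 0.1706, 0.0288], 'confidence': 0.71}, {'location': [0.4564, -0.0604, -0.0009], 'confidence': 0.55}]
2585 [0.65490811 0.03028176 0.18975935] [0.70881757 0.0388815  0.19774847] [0.68342743 0.03449875 0.19476114]
0.045 [0.66   0.0349 0.1946] 428
0.055 [0.6699 0.0348 0.1946] 458
0.065 [0.6799 0.0346 0.1947] 481
0.075 [0.6899 0.0343 0.1946] 516
0.085 [0.6999 0.0341 0.1947] 548
0.095 [0.7065 0.034  0.1942] 154
[[673.0, -12.0], [749.0, -13.0], [751.0, 87.0], [674.0, 88.0]]
t []
```

View pics/w2.png

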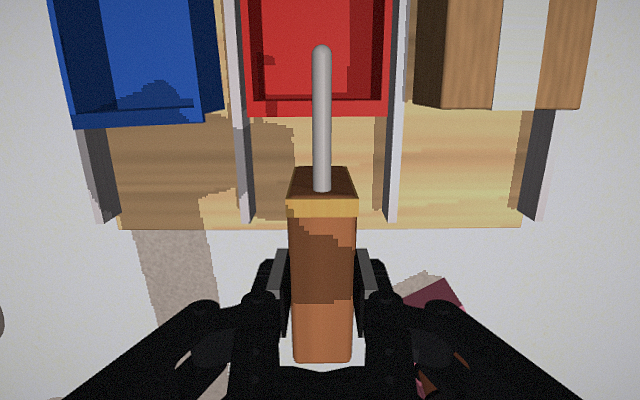

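The rod is level (top at z 0.195) and the tip at (320,52) hangs over the empty front of the red tote, about 16 mm behind its front wall. I'll lower it, then drag.

Call:
{"method": "drive_tool", "body": {"increments": [[[0,-0.3,2],0],[[0,-0.3,5],0],[[0,-0.3,7.5],0],[[0,-0.3,8.6],0],[[0,-0.3,8.6],0],[[0,-0.3,8.6],0]]}}

```text
t: 7.05
tool_pos: [0.6115, 0.0406, 0.0743]
ee_rot: [-0.0, 1.0, -0.007, 0.001]
contact_force: [-0.3, 0.6, -1.1]
finger_gap: 0.0286
finger_force: 60.1
```

Call:
{"method": "drive_tool", "body": {"increments": [[[-0.6,0,0],0],[[-1.2,0,0],0],[[-1.7,0,0],0],[[-2.3,0,0],0],[[-3,0,0],0],[[-3.7,0,0],0],[[-4.4,0,0],0],[[-5.1,0,0],0],[[-5.8,0,0],0],[[-6.5,0,0],0],[[-7.2,0,0],0],[[-7.9,0,0],0],[[-8.6,0,0],0],[[-9.3,0,0],0],[[-10,0,0],0],[[-10.6,0,0],0],[[-11.2,0,0],0],[[-11.7,0,0],0],[[-12,0,0],0],[[-12,0,0],0]]}}

```text
t: 9.55
tool_pos: [0.4899, 0.042, 0.073]
ee_rot: [0.0, 1.0, -0.007, -0.0]
contact_force: [0.1, 0.2, -1.3]
finger_gap: 0.0281
finger_force: 60.1
```

```bash
cat > r.py <<'E'
from h import *
s=env.read_state(); print(s['t'],s['tool_pos'])
for c in ('wrist','top','scene'):
    d=snap(c); P=cloud(d); H=cv2.cvtColor(d['image'],cv2.COLOR_RGB2HSV).astype(int)
    if c!='top': save(d,c+'_%d.png'%(s['t']*10))
    red=((H[...,0]<6)|(H[...,0]>174))&(H[...,1]>190)&(P[...,2]>.082)&(P[...,2]<.1)&(P[...,1]>-.1)&(P[...,1]<.15)&(P[...,0]>.5)&(P[...,0]<.85)
    if red.sum(): print(c,red.sum(),np.round(cv2.boxPoints(cv2.minAreaRect((P[red][:,:2]*1000).astype(np.float32)))).tolist(),np.median(P[red][:,2]))
    print([(np.round(x['location'],3).tolist(),round(x['confidence'],2)) for x in env.spot_point('red_tote',c)],'shelf',[np.round(x['location'],3).tolist() for x in env.spot_point('shelf',c)])
E
python3 r.py; ls pics
```

```text
9.55 [0.48989698 0.04203314 0.07303413]
wrist 3017 [[570.0, 89.0], [571.0, -11.0], [612.0, -11.0], [611.0, 90.0]] 0.08923642970503479
[([0.456, -0.059, 0.001], 0.8), ([0.579, 0.04, 0.027], 0.65)] shelf [[0.557, 0.039, -0.003]]
top 58 [[569.0, 83.0], [570.0, -12.0], [712.0, -11.0], [711.0, 85.0]] 0.08583591408918456
[([0.45, -0.06, 0.002], 0.81), ([0.576, 0.042, 0.029], 0.78)] shelf [[0.556, 0.035, 0.001]]
scene 691 [[570.0, 88.0], [571.0, -12.0], [717.0, -12.0], [717.0, 89.0]] 0.08947469815135367
[([0.575, 0.042, 0.03], 0.9), ([0.461, -0.064, 0.004], 0.56)] shelf []
s2.png
scene.png
scene_95.png
top.png
w1.png
w2.png
wrist_95.png
```

The lip is at x 0.570, so the front face is at 0.576. The shelf edge is at 0.558, which leaves about 17 mm to go.

Call:
{"method": "drive_tool", "body": {"increments": [[[-0.4,0,0],0],[[-0.9,0,0],0],[[-1.3,0,0],0],[[-1.6,0,0],0],[[-1.7,0,0],0],[[-1.7,0,0],0],[[-1.7,0,0],0]]}}

```text
t: 10.88
tool_pos: [0.4733, 0.0423, 0.0731]
ee_rot: [0.0, 1.0, -0.007, -0.0]
contact_force: [0.4, 0.1, -2.2]
finger_gap: 0.0283
finger_force: 60.1
```

```bash
python3 r.py; ls pics
```

```text
10.875 [0.47327167 0.04225754 0.07305868]
wrist 3081 [[553.0, 89.0], [554.0, -11.0], [595.0, -11.0], [594.0, 90.0]] 0.08923461775187827
[([0.455, -0.056, 0.0], 0.64), ([0.56, 0.039, 0.028], 0.59), ([0.567, 0.043, 0.054], 0.44)] shelf []
top 68 [[560.0, 85.0], [560.0, -12.0], [696.0, -11.0], [695.0, 86.0]] 0.0868328443125076
[([0.455, -0.064, 0.001], 0.93), ([0.563, 0.044, 0.029], 0.62)] shelf [[0.555, 0.036, -0.001]]
scene 696 [[554.0, 88.0], [555.0, -12.0], [701.0, -10.0], [700.0, 90.0]] 0.08961927706411232
[([0.461, -0.06, -0.0], 0.87), ([0.555, 0.04, 0.032], 0.82)] shelf []
s2.png
scene.png
scene_108.png
scene_95.png
top.png
w1.png
w2.png
wrist_108.png
wrist_95.png
```

The front face is now at 0.559 against the edge at 0.558. I'll ease the tip off the wall, lift it out and carry the hook back to its bare spot.

Call:
{"method": "drive_tool", "body": {"increments": [[[0.5,0,0],0],[[0.8,0,0],0],[[0.8,0,-1.5],0],[[0.8,0,-4],0],[[0.8,0,-7],0],[[0.8,0,-8.8],0],[[0.5,3,-8.8],2],[[0,7,-8.8],6],[[-0.8,12,-8.8],10],[[-1.5,17,-8.8],14],[[-2.3,22,-8.8],18],[[-3.2,27,-8.8],22],[[-4,31,-8.8],26],[[-4.4,32.3,-8.8],28],[[-4.4,32.3,-8.8],28],[[-4.4,32.3,-8.8],28]]}}

```text
t: 13.32
tool_pos: [0.4259, -0.2783, 0.1614]
ee_rot: [-0.0, 0.969, -0.247, 0.0]
contact_force: [0.6, 0.6, -1.4]
finger_gap: 0.0284
finger_force: 60.2
```

Call:
{"method": "drive_tool", "body": {"increments": [[[0,0,3],0],[[0,0,7],0],[[0,0,11],0],[[0,0,13],0],[[0,0,13.6],0],[[0,0,13.9],0],[[0,0,14],0],[[0,0,14],0]]}}

```text
t: 14.32
tool_pos: [0.4258, -0.2803, 0.0219]
ee_rot: [0.0, 0.969, -0.248, 0.001]
contact_force: [-0.6, 0.4, -1.5]
finger_gap: 0.0285
finger_force: 60.1
```

Call:
{"method": "drive_tool", "body": {"increments": [[[0,0,0.15],0],[[0,0,0.3],0],[[0,0,0.4],0],[[0,0,0.4],0]]}}

```text
t: 14.82
tool_pos: [0.4253, -0.2802, 0.0171]
ee_rot: [0.0, 0.969, -0.248, 0.0]
contact_force: [0.0, 0.9, -1.9]
finger_gap: 0.0283
finger_force: 60.1
```

Call:
{"method": "drive_tool", "body": {"increments": [[[0,0,0.05],0],[[0,0,0.1],0],[[0,0,0.1],0]]}}

```text
t: 15.2
tool_pos: [0.4253, -0.2801, 0.0169]
ee_rot: [0.0, 0.969, -0.248, 0.0]
contact_force: [-2.3, 2.0, 6.3]
finger_gap: 0.0286
finger_force: 61.2
```

Contact with the table is back at 6 N, the same as at the grasp. I'll release and retreat.

Call:
{"method": "drive_tool", "body": {"increments": [[[0,0,0],0],[[0,0,0],0],[[0,0,0],0],[[0,0,0],0],[[0,0,0],0],[[0,0,0],0],[[0,0,-2],0],[[0,0,-5],0],[[0,0,-10],0],[[0,0,-15],0],[[0,0,-18],0],[[0,0,-18],0],[[0,0,-18],0]], "jaw": 1}}

```text
t: 16.82
tool_pos: [0.4245, -0.2797, 0.1952]
ee_rot: [-0.0, 0.969, -0.248, -0.001]
contact_force: [0.4, 0.3, -0.0]
finger_gap: 0.0856
finger_force: 0.0
```

```bash
python3 r.py
python3 - <<'E'
from h import *
for c in('top','scene'):
    d=snap(c); np.save(c+'_c.npy',cloud(d)); np.save(c+'_i.npy',d['image'])
save(d,'final.png')
E
python3 m.py | egrep 'hook|handle|pink|blue|red'
```

```text
16.825 [ 0.42451903 -0.27972676  0.19518813]
wrist 194 [[545.0, -2.0], [567.0, -22.0], [576.0, -11.0], [554.0, 8.0]] 0.08773364052861737
[([0.56, 0.041, 0.029], 0.9), ([0.457, -0.059, -0.001], 0.84)] shelf [[0.554, 0.039, -0.004]]
top 48 [[552.0, 84.0], [554.0, -12.0], [696.0, -10.0], [695.0, 85.0]] 0.08629411377656027
[([0.453, -0.059, 0.0], 0.87), ([0.559, 0.044, 0.03], 0.66)] shelf [[0.555, 0.035, 0.002], [0.676, 0.169, 0.031]]
scene 726 [[554.0, 88.0], [556.0, -12.0], [701.0, -10.0], [700.0, 90.0]] 0.08956830373628077
[([0.555, 0.037, 0.033], 0.87), ([0.46, -0.058, 0.004], 0.74)] shelf [[0.675, 0.167, 0.034]]
top hook all ([[374.0, -269.0], [503.0, -340.0], [518.0, -313.0], [389.0, -242.0]], 58.7, 509)
 handle top ([[375.0, -266.0], [440.0, -303.0], [454.0, -279.0], [389.0, -242.0]], 59.9, 330)
 red rim ([[609.0, 84.0], [611.0, -12.0], [696.0, -10.0], [694.0, 86.0]], 85.1, 50)
 pink rim ([[312.0, -89.0], [361.0, -175.0], [487.0, -102.0], [438.0, -17.0]], 59.5, 615)
 blue rim ([[668.0, 219.0], [670.0, 119.0], [816.0, 121.0], [814.0, 222.0]], 89.3, 692)
scene hook all ([[375.0, -269.0], [502.0, -346.0], [521.0, -316.0], [393.0, -238.0]], 55.7, 634)
 handle top ([[380.0, -266.0], [455.0, -309.0], [469.0, -285.0], [395.0, -242.0]], 60.2, 291)
 red rim ([[600.0, 88.0], [601.0, -11.0], [701.0, -10.0], [700.0, 90.0]], 89.3, 461)
 pink rim ([[312.0, -89.0], [361.0, -176.0], [490.0, -102.0], [440.0, -16.0]], 59.5, 644)
 blue rim ([[669.0, 218.0], [671.0, 119.0], [817.0, 122.0], [815.0, 220.0]], 89.9, 796)
```

View pics/final.png

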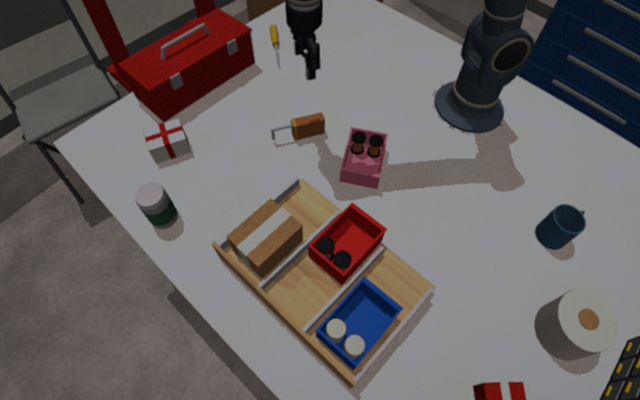

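The final picture shows the red tote level with the shelf edge (about (350,235)), the hook upright on the table at (305,127), and the blue and pink totes unmoved.

```bash
python3 -c "
from rig import env
print(env.job_done())"
```

```text
the job is handed in; nothing more can be done
None
```

I dragged the red tote forward with the hook until its front was within about 2 mm of the shelf's front edge, unhooked it, set the hook back on the bare table, left the blue and pink totes unmoved, and handed the job in at about 17 s (no verdict was returned).

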